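# Hook a jig's return spring onto its anchor post with a spring puller

### The arm

A 6-joint arm with a two-finger parallel gripper is mounted at the origin on the work surface. World frame = base frame: x ahead of the robot, y to its left, z up, the work surface at z = 0. Lengths are in m, angles in degrees, forces in N, time in s.
With the tool pointing down it reaches from about 0.375 to 0.9 m from the base axis. Payload 3.1 kg.
Tool frame: the origin (TCP) lies on the front face of the gripper's body, between the roots of the fingers; the fingertips stand 70 mm ahead of it and the grasp point (between the pads) lies 51 mm ahead of it (bot.tip_extent is the distance from the TCP to the fingertips, in m); z points along the fingers, x is the direction in which the jaws open and shut, and the axes are right-handed (so a half turn about z gives the same grasp; the last joint's range is limited). The gripper opens to 87 mm and grips with 3 to 60 N. Pads are 19 mm wide; open, the fingers measure 117 mm over their backs; the gripper's body (75 mm by 190 mm) begins 51 mm behind the grasp point.
Start: joints at [-76.175, 30.224, 82.088, -0, 67.689, -10.227], TCP at [0.255, -0.571, 0.292] pointing down, gripper open.
Joint ranges: [-176.69, 176.69], [-43.24, 126.21], [12.49, 139.97], [-82, 262], [0, 151.66], [-163.58, 163.58]. Speed limits (degrees/s): [159.86, 159.86, 180, 180, 180, 180].

### API

Orientations are given as a 3x3 rotation matrix whose columns are the frame's x, y, z axes.
In Python, from rig import bot, viewer, ticket gives the robot as it stands. The module is installed in compiled form; this text tells all that it offers.
- The arm moves only by the tool arm_command, never from a script. Its argument "targets" is a list of rows, each an object with "rot": the turn, a rotation vector about the tool's x, y, z in degrees, a list of three; "offset": the shift along the tool's x, y, z in cm, a list of three; "gripper": the closure, from 0 (fully open) to 1 (shut). A call has 1 to 8 rows; each row is the pose to reach, as a shift and turn from the pose commanded when the call began, along the tool's axes at that moment; what a row does not reach only later rows make up. A row lasts 1/10 s, in which the tool goes at most 50 mm and 8.59 degrees, less where a joint would pass 70% of its speed; a pose out of reach is approached as far as the arm can. A call with a gripper value outside its range is refused whole. The fingers move at their own pace and stop on an object; the grip force is fixed at half the most. Time passes only in rows, so rows that repeat a pose let the fingers close. It gives the time, the measured TCP pose, the force and the opening at its end, in the units of the state.
- bot.read_state(): the state, without advancing time (a new reading comes with each control period).
- viewer.capture(name): name is "scene" or "top"; returns a dict with "frame" (400x640x3 uint8, red, green, blue), "fx", "fy", "cx", "cy" (pixels), "D" ([k1, k2, p1, p2, k3] as OpenCV has them; the pictures are not rectified), "view" (4x4, takes a point from world to camera coordinates). Camera axes: x right, y down, z forward; pixel columns grow to the right and rows downward; lengths in m; the calibration is good to about 2 mm. A picture is of the moment at which its call begins. There is no depth.
- ticket.hand_in(): hands the job in, once; it reports no verdict.
The state is a dict: "time_s": time; "joint_positions": joint angles; "qvel": joint speeds; "tau": joint torques, N m; "position": TCP position; "tcp_rot": TCP orientation; "force": force on the tool from outside, world axes, zero at the start; "moment": the same for the moment, N m; "opening": opening from 0.0 (shut) to 1.0 (fully open).
Only numpy, scipy, OpenCV 4.12 (cv2) and the standard library are available. Lean on these libraries where they do the work, as an engineer would, in place of code of your own. Each camera call takes 0.05 s, during which the arm holds its last target. There are 200 camera calls.

### The job

The return spring of the drilling jig's hold-down arm hangs free. Take the T-handled spring puller from its cradle, catch the ring at the spring's free end with it, and stretch the spring until its hook can be swung in and let back onto the headed anchor post; use only the puller on the spring, never the gripper, and do not overstretch it. Then hang the puller back in its cradle, upright as it was, and leave the paper cup, the tray of bits and the cordless drill where they stand.

Things in the scene. Friction and masses are not known exactly. Their poses are not given: they have to be found in the camera images.
- jig: Fixed plywood board, 340 x 190 x 18 mm, with a brown L-shaped wooden hold-down arm (up to 95 mm high) behind the spring's pivot. Origin: on the bench under the pivot stud. +x runs along the board to the anchor (the board reaches from x -105 to +235 mm, y +-95 mm), z up.
- spring: Steel coil spring, 26 mm thick, level, 58 mm above the bench. It swings level, with light friction, about an upright stud (22 mm head, 74 mm above the bench). Origin on the stud's axis at spring height; +x along the spring to its free end, +y left of that seen from above. It starts swung 0.3 to 0.55 rad to the left of the jig's +x; the swing ends at -0.3 and +0.9 rad.
- hook_seat (a point): Where the post's axis lies once seated, 130 mm from the pivot at zero stretch. Hook of 6 mm wire, level, open to the spring's -y. From this point in the spring's frame (mm): the coil ends at x -50, the wire runs at y +12 from x -36 to -4, then curls on a 10 mm radius past x +10, y 0 round to a barb tip at x -5, y -11.
- spring_end: The hook and ring at the spring's free end, one rigid piece of wire. Its stretch is the growth of the distance from the pivot to hook_seat: free 130 mm, overstretched and ruined beyond 200 mm. It is pulled towards the pivot with about 2 N plus 0.15 N per mm of stretch. Seated on the post the stretch is about 18 to 30 mm; to put the post into the hook's mouth, 24 mm more.
- hook_mouth (a point): Middle of the hook's mouth, on the spring's axis 24 mm nearer the pivot than hook_seat. The post passes in from the spring's -y side while it is within 9 mm of this point along the spring, until the wire stops it about 3 mm past the axis; then the spring, drawing back, pulls the hook onto it.
- pull_ring (a point): Centre of the level ring at the spring's very end, 28 mm beyond the hook seat on the spring's axis: inner diameter about 29 mm, wire 6 mm, 58 mm above the bench, open from above. Moves with the free end.
- anchor: Aluminium block 44 x 56 x 14 mm clamped on the jig's board near its far end; it does not move. Origin under its centre, on the board (18 mm above the bench). It carries the upright post.
- post (a point): On the post's axis at the spring's height, 58 mm above the bench. The post is 12 mm in diameter, with a 19 mm head from 69 to 76 mm above the bench. It stands 148 to 160 mm from the pivot along the jig's x and up to 8 mm to either side of it.
- puller: Spring puller, about 160 g, hanging in its cradle: dark wooden T handle, a level bar 112 mm long (x), 22 mm wide (y), 28 mm high, with a 7 mm steel shank straight down from its middle. Origin: centre of the bar; grip it there across the 22 mm. The shank ends in a toe that reaches 10.5 mm from its axis to +y, 70 to 78 mm below the origin. In the cradle the origin is 104 mm above the bench.
- puller_tip (a point): On the shank's axis 74 mm below the bar's centre: the height of the toe. To hold the ring well this point is about 12 to 14 mm below the ring's height.
- rest: Puller's cradle, fixed: plywood base 130 x 90 x 12 mm, two cheeks 12 mm thick at x -44 and +44 mm (76 mm clear between them, room for the fingers). Their tops, 90 mm above the bench, carry the handle bar between sloping lips, 30 mm apart at the foot, 112 mm high. Origin on the bench under its middle, x along the bar; the puller hangs at x 0, y 0, toe to +y.
- paper_cup: Bystander: white paper cup, 95 mm high.
- bit_tray: Bystander: black open tray with three drill bits, 120 x 75 x 28 mm.
- drill: Bystander: cordless drill standing on its battery, about 205 mm high.
Not all that is in view belongs to the job. What is shaped like the puller but green is not meant. Leave any green look-alike of the rest alone.

How it is judged:
By the outcome, as a careful person would: the job done as asked, in the order asked, and still so for the second after the job is handed in, with the robot touching nothing.
It also fails if it takes over 72 s, if anything falls off the work surface, if the arm or the gripper's body presses on something with over 40 N, if the wrist force passes 120 N, or if a joint passes its speed limit or range.

## Working session

There is one attempt and no reset: what is moved stays moved. The work goes in short steps, Python scripts to look and compute and a tool call to move; the robot and the scene stay as the last step left them, time stands still between calls to the robot, and variables do not carry over. Pictures are saved under pics/ and viewed, about 8 in all and at most 12, crops included, and the job is handed in when it is done.

Besides the shell and the picture viewer there is one more tool, called after "Call:" in YAML: its name, and indented under it one key for each argument. arm_command: Moves the arm, as the interface text tells. Its arguments: {"type":"object","properties":{"targets":{"type":"array"}},"required":["targets"]}

```bash
mkdir -p pics; cat > h.py <<'E'
import numpy as np, cv2
from rig import bot, viewer, ticket
def cap(n,save=None):
    c=viewer.capture(n)
    c['K']=np.array([[c['fx'],0,c['cx']],[0,c['fy'],c['cy']],[0,0,1.]]);c['D']=np.array(c['D'],float);c['view']=np.array(c['view'])
    if save: cv2.imwrite(f'pics/{save}.png',c['frame'][:,:,::-1])
    return c
def ray(c,px):
    u=cv2.undistortPoints(np.array([[px]],float),c['K'],c['D'])[0,0]
    R=c['view'][:3,:3];o=-R.T@c['view'][:3,3];return o,R.T@np.array([u[0],u[1],1])
def at_z(c,px,z):
    o,d=ray(c,px);return o+d*(z-o[2])/d[2]
def proj(c,P):
    R=c['view'][:3,:3];return cv2.projectPoints(np.atleast_2d(np.array(P,float)),cv2.Rodrigues(R)[0],c['view'][:3,3],c['K'],c['D'])[0][:,0]
def crop(c,x0,y0,x1,y1,s,save):
    cv2.imwrite(f'pics/{save}.png',cv2.resize(c['frame'][y0:y1,x0:x1,::-1],None,fx=s,fy=s,interpolation=cv2.INTER_CUBIC))
E
python3 - <<'E'
from h import *
a=cap('top');b=cap('scene')
cv2.imwrite('pics/top0.png',a['frame'][:,:,::-1]);cv2.imwrite('pics/scene0.png',b['frame'][:,:,::-1])
for c in(a,b):print(ray(c,(320,200)),c['fx'],c['view'].round(3).tolist())
s=bot.read_state();print(s)
E
```

```text
(array([0.35013506, 0.0173079 , 1.62124618]), array([ 0.09378918,  0.01186776, -0.99553335])) 490.0454761588854 [[0.002, -1.0, -0.008, 0.029], [-0.996, -0.001, -0.091, 0.496], [0.091, 0.008, -0.996, 1.582], [0.0, 0.0, 0.0, 1.0]]
(array([0.86501962, 0.79047418, 1.05553283]), array([-0.29386899, -0.61844347, -0.72891966])) 447.36404642242286 [[-0.9, 0.436, -0.001, 0.435], [0.322, 0.663, -0.676, -0.089], [-0.294, -0.609, -0.737, 1.513], [0.0, 0.0, 0.0, 1.0]]
{'time_s': 0.1, 'joint_positions': array([-7.61724702e+01,  3.02736051e+01,  8.21498221e+01,  1.10822736e-03,
        6.76896099e+01, -1.02275745e+01]), 'qvel': array([ 0.05213252, -0.13571823, -0.18200626, -0.01434943, -0.02376316,
       -0.08340361]), 'tau': array([-1.03812195e-03, -4.40985417e+01, -1.77150661e+01,  6.34750701e-02,
        5.33512258e-02, -4.80508834e-05]), 'position': array([ 0.25465843, -0.57018439,  0.29136541]), 'tcp_rot': array([[ 4.07607897e-01, -9.13156939e-01, -4.54140216e-04],
       [-9.13154995e-01, -4.07607984e-01,  1.91997162e-03],
       [-1.93834659e-03, -3.67895189e-04, -9.99998054e-01]]), 'force': array([-0.89284634,  0.2247427 ,  0.17971585]), 'moment': array([-0.00470468, -0.05208423,  0.00531429]), 'opening': 1.0016034310955577}
```

View pics/top0.png

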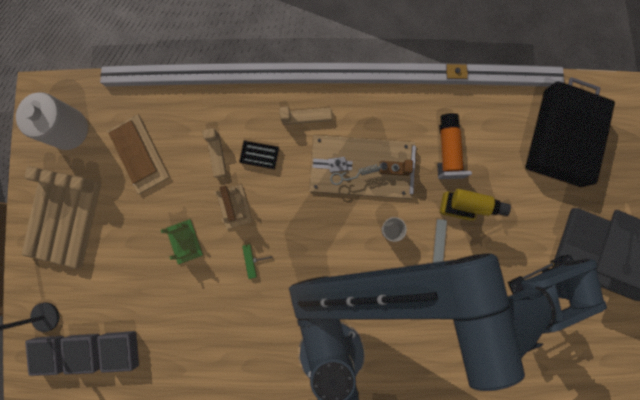

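View pics/scene0.png

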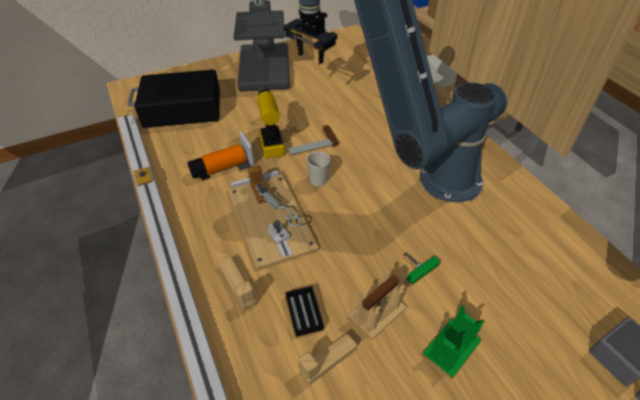

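Top view: +x is up and +y is left. What could be mistaken for the puller: the dark-brown T in the plywood cradle at top (230,205), which matches the description, and the green T lying at top (250,260). The empty green cradle at (183,242) looks like the rest. The jig is at (363,167), with its brown arm on the right (398,168), the anchor on the left (330,163) and the ring near (345,190). I'll check with close crops.

```bash
python3 - <<'E'
from h import *
a=cap('top');b=cap('scene')
A=cv2.resize(a['frame'][125:215,300:425],None,fx=6,fy=6,interpolation=cv2.INTER_CUBIC)
cv2.imwrite('pics/c1.png',A[:,:,::-1])
B=cv2.resize(b['frame'][160:340,225:425],None,fx=3,fy=3,interpolation=cv2.INTER_CUBIC)   # 600x540
cv2.imwrite('pics/c2.png',B[:,:,::-1])
C=cv2.resize(a['frame'][170:240,195:275],None,fx=8,fy=8,interpolation=cv2.INTER_CUBIC)
cv2.imwrite('pics/c3.png',C[:,:,::-1])
E
```

```text
(no output)
```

View pics/c1.png

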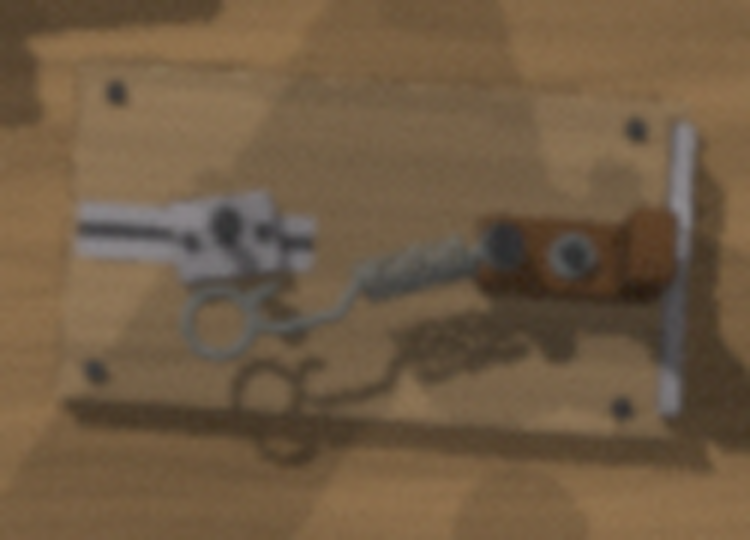

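View pics/c2.png

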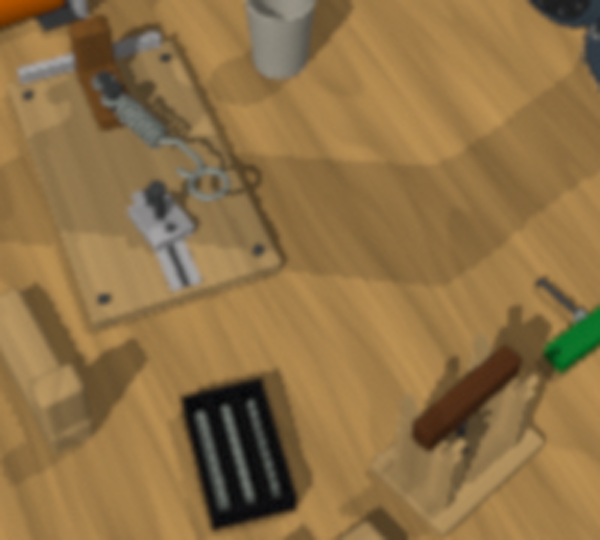

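View pics/c3.png

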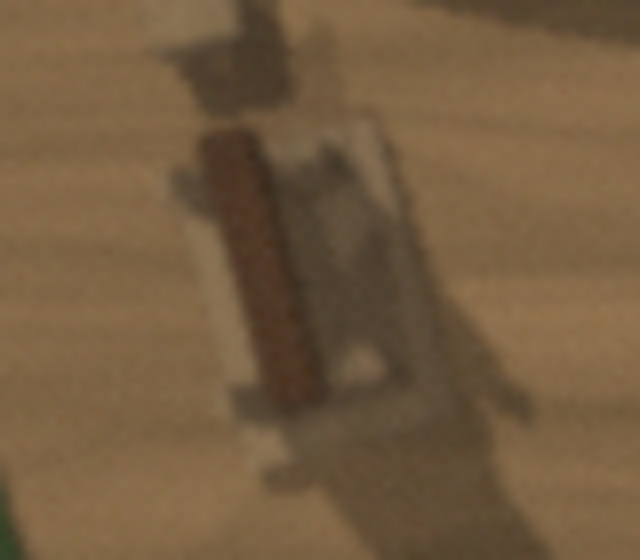

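```bash
cat >> h.py <<'E'
def unc(p,x0,y0,s): return ((p[0]+.5)/s-.5+x0,(p[1]+.5)/s-.5+y0)
def box_sil(c,ctr,yaw,dim,shape=(400,640),ss=4):
    h=np.array(dim)/2;co=np.array([[i,j,k] for i in(-1,1) for j in(-1,1) for k in(-1,1)])*h
    cy,sy=np.cos(yaw),np.sin(yaw);co=co@np.array([[cy,sy,0],[-sy,cy,0],[0,0,1]])+ctr
    p=((proj(c,co)+.5)*ss-.5);m=np.zeros((shape[0]*ss,shape[1]*ss),np.float32)
    cv2.fillConvexPoly(m,cv2.convexHull(p.astype(np.float32)).astype(np.int32),1);return cv2.resize(m,shape[::-1],interpolation=cv2.INTER_AREA)
E
python3 - <<'E'
from h import *
from scipy.optimize import minimize
a=cap('top');b=cap('scene')
def mask(c,x0,y0,x1,y1):
    f=c['frame'].astype(float);r=f[...,0]/(f.sum(2)+1)
    h=cv2.cvtColor(c['frame'],cv2.COLOR_RGB2HSV).astype(int)
    m=((r>.49)&(f[...,0]<130)).astype(np.float32);z=np.zeros_like(m);z[y0:y1,x0:x1]=m[y0:y1,x0:x1];return z
ma=mask(a,205,175,245,230);mb=mask(b,355,265,405,315)
print(ma.sum(),mb.sum())
P=at_z(a,unc((263,268),195,170,8),.118)
e1=at_z(a,unc((228,130),195,170,8),.118);e2=at_z(a,unc((298,405),195,170,8),.118)
print('bar',P,e1,e2,np.linalg.norm(e1-e2))
def cost(p,v=False):
    r=[]
    for c,m in((a,ma),(b,mb)):
        s=box_sil(c,[p[0],p[1],.104],p[2],(.112,.022,.028)); r.append(abs(s-m).sum()); 
    return r if v else sum(r)
yaw=np.arctan2(*(e1-e2)[[1,0]])
r=minimize(cost,[P[0],P[1],yaw],method='Nelder-Mead',options=dict(initial_simplex=[[P[0],P[1],yaw],[P[0]+.006,P[1],yaw],[P[0],P[1]+.006,yaw],[P[0],P[1],yaw+.1]]))
print(r.x,np.degrees(r.x[2]),cost(r.x,1))
x,y,t=r.x
for sg in(1,-1):
    n=np.array([-np.sin(t),np.cos(t),0])*sg
    print(sg,'toe px scene',proj(b,np.array([[x,y,.03],[x,y,.06]]+[])),proj(b,np.array([x,y,.03])+n*.0105))
crop(b,340,255,420,345,7,'c4')
q=lambda u,z:at_z(a,unc(u,300,125,6),z).round(4)
print('pivot',q((503,245),.074),'post',q((228,222),.076),'ring',q((218,322),.058))
print('corners',[q(u,.018) for u in((80,65),(690,105),(65,402))])
qb=lambda u,z:at_z(b,unc(u,225,160,3),z).round(4)
print('scene pivot',qb((106,82),.074),'post',qb((155,187),.076),'ring',qb((208,183),.058))
E
```

```text
0.0 411.0
bar [0.48192321 0.32202622 0.118     ] [0.5357603  0.33687018 0.118     ] [0.42886788 0.30739395 0.118     ] 0.11088208543392829
[0.47955024 0.32593055 0.34800767] 19.93937093147993 [np.float32(316.25), np.float32(138.25)]
1 toe px scene [[378.2868945  306.50569915]
 [379.39046108 300.49501085]] [[381.4480896  309.02400101]]
-1 toe px scene [[378.2868945  306.50569915]
 [379.39046108 300.49501085]] [[375.15141424 304.00753197]]
pivot [ 0.6072 -0.1668  0.074 ] post [ 0.619  -0.0201  0.076 ] ring [ 0.5678 -0.0151  0.058 ]
corners [array([0.7175, 0.0605, 0.018 ]), array([ 0.6957, -0.2788,  0.018 ]), array([0.529, 0.068, 0.018])]
scene pivot [ 0.6125 -0.1732  0.074 ] post [ 0.6206 -0.0172  0.076 ] ring [ 0.5675 -0.0142  0.058 ]
```

View pics/c4.png

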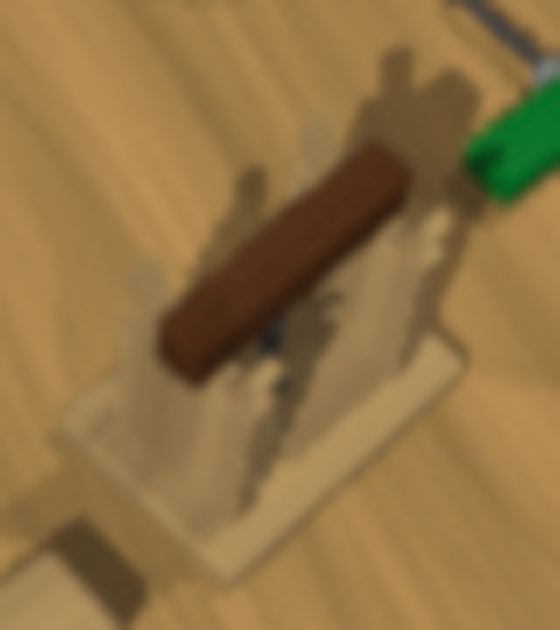

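c4: the dark bar runs from crop (185,355) to (385,170), with the shank below it at about (270,335). The lip hides the toe, so I'll read the toe direction after lifting. The jig points agree: ring to pivot measures 158 mm, board edges 340/188 mm. Next I'll refine the bar fit and write a move helper.

```bash
cat >> h.py <<'E'
from scipy.spatial.transform import Rotation as Ro
def rel(P,R,yaw=None):
    """offset cm & rot deg in tool axes for world TCP targets from pose P,R; yaw = world angle of tool x (deg), tool down"""
    s=bot.read_state();p0=np.array(s['position']);R0=np.array(s['tcp_rot'])
    off=(R0.T@(np.array(P)-p0))*100
    if yaw is None: rot=np.zeros(3)
    else:
        t=np.radians(yaw);T=np.array([[np.cos(t),np.sin(t),0],[np.sin(t),-np.cos(t),0],[0,0,-1]])
        rot=Ro.from_matrix(R0.T@T).as_rotvec(degrees=True)
    return off.round(2).tolist(),rot.round(1).tolist()
E
python3 - <<'E'
from h import *
from scipy.optimize import minimize
a=cap('top');b=cap('scene')
fr=a['frame'].astype(float)
for u in((263,268),(350,220),(150,300),(300,300)):
    x,y=unc(u,195,170,8);print(u,fr[int(round(y)),int(round(x))])
def mask(c,x0,y0,x1,y1,th):
    f=c['frame'].astype(float);r=f[...,0]/(f[...,2]+1)
    m=((f[...,0]/(f[...,1]+1)>th)).astype(np.float32);z=np.zeros_like(m);z[y0:y1,x0:x1]=m[y0:y1,x0:x1];return z
ma=mask(a,210,180,245,225,1.55);mb=mask(b,358,268,402,312,1.6)
print(ma.sum(),mb.sum())
def cost(p,v=False):
    r=[abs(box_sil(c,[p[0],p[1],.104],p[2],(.112,.022,.028))-m).sum() for c,m in((a,ma),(b,mb))]
    return r if v else sum(r)
P=np.array([.48,.322]);yaw=.28
r=minimize(cost,[*P,yaw],method='Nelder-Mead',options=dict(initial_simplex=[[P[0],P[1],yaw],[P[0]+.006,P[1],yaw],[P[0],P[1]+.006,yaw],[P[0],P[1],yaw+.1]]))
print(r.x,np.degrees(r.x[2]),cost(r.x,1))
for q in((.5,-.25,.36),(.52,.10,.36),(.48,.325,.30)): print(rel(q,0,-74))
E
```

```text
(263, 268) [80. 57. 39.]
(350, 220) [95. 80. 58.]
(150, 300) [130. 100.  70.]
(300, 300) [69. 54. 40.]
0.0 367.0
[0.47710981 0.32439922 0.37283509] 21.361876962060148 [np.float32(316.5), np.float32(176.9375)]
([-19.28, -35.46, -6.78], [-0.0, 0.0, 8.1])
([-50.43, -51.56, -6.77], [-0.0, 0.0, 8.1])
([-72.6, -57.07, -0.76], [-0.0, 0.0, 8.1])
```

Call:
arm_command:
  targets:
    - {"offset": [-8, -15, -6.5], "rot": [0, 0, 4], "gripper": 0}
    - {"offset": [-14, -25, -6.8], "rot": [0, 0, 8], "gripper": 0}
    - {"offset": [-19.3, -35.5, -6.8], "rot": [0, 0, 8], "gripper": 0}
    - {"offset": [-35, -43.5, -6.8], "rot": [0, 0, 8], "gripper": 0}
    - {"offset": [-50.4, -51.6, -6.8], "rot": [0, 0, 8], "gripper": 0}
    - {"offset": [-50.4, -51.6, -6.8], "rot": [0, 0, 8], "gripper": 0}
    - {"offset": [-50.4, -51.6, -6.8], "rot": [0, 0, 8], "gripper": 0}
    - {"offset": [-50.4, -51.6, -6.8], "rot": [0, 0, 8], "gripper": 0}

```text
time_s: 1.2
position: [0.4221, -0.2168, 0.3422]
tcp_rot: [[0.276, -0.961, 0.001], [-0.961, -0.276, -0.0], [0.001, -0.001, -1.0]]
force: [0.9, -0.4, -0.3]
opening: 0.999
```

```bash
cat > fit.py <<'E'
from h import *
from scipy.optimize import minimize
a=cap('top');b=cap('scene')
def mask(c,x0,y0,x1,y1):
    f=cv2.GaussianBlur(c['frame'],(3,3),0).astype(float);v=np.log((f[...,0]+1)/(f[...,1]+1))
    s=v[y0:y1,x0:x1];lo,hi=np.median(s),np.percentile(s,97);z=np.zeros(v.shape,np.float32)
    z[y0:y1,x0:x1]=np.clip((s-lo)/(hi-lo),0,1);return z
ma=mask(a,210,178,248,228);mb=mask(b,352,262,408,318)
def cost(p,v=False,w=(1,1)):
    r=[w[i]*((box_sil(c,[p[0],p[1],.104],p[2],(.112,.022,.028))-m)**2).sum() for i,(c,m) in enumerate(((a,ma),(b,mb)))]
    return r if v else sum(r)
P=np.array([.48,.323]);yaw=.3
for w in((1,1),(1,0),(0,1)):
    r=minimize(cost,[*P,yaw],args=(False,w),method='Nelder-Mead',options=dict(initial_simplex=[[P[0],P[1],yaw],[P[0]+.008,P[1],yaw],[P[0],P[1]+.008,yaw],[P[0],P[1],yaw+.15]]))
    print(w,ma.sum(),mb.sum(),r.x.round(4),np.degrees(r.x[2]).round(1),cost(r.x,1))
s=bot.read_state();print(s['time_s'],s['position'],s['joint_positions'].round(1))
E
python3 fit.py
```

```text
(1, 1) 249.66246 408.25854 [0.4805 0.3248 0.3156] 18.1 [np.float32(70.37953), np.float32(95.778564)]
(1, 0) 249.66246 408.25854 [0.4838 0.3263 0.2708] 15.5 [np.float32(65.83488), np.float32(118.342316)]
(0, 1) 249.66246 408.25854 [0.4797 0.3256 0.3417] 19.6 [np.float32(80.15946), np.float32(95.8128)]
1.3 [ 0.42214619 -0.21291987  0.34219307] [-40.4  14.7  99.5   0.1  65.9  33.1]
```

```bash
python3 -c "
from h import *
for q in((.52,.10,.34),(.481,.325,.30)): print(rel(q,0,-72.5))"
```

```text
([-27.24, -18.25, 0.31], [-0.0, 0.2, -1.0])
([-49.91, -20.88, 4.37], [-0.0, 0.2, -1.0])
```

Call:
arm_command:
  targets:
    - {"offset": [-9, -6, 0.3], "rot": [0, 0, -1], "gripper": 0}
    - {"offset": [-18, -12, 0.3], "rot": [0, 0, -1], "gripper": 0}
    - {"offset": [-27, -18, 0.3], "rot": [0, 0, -1], "gripper": 0}
    - {"offset": [-36, -20, 2], "rot": [0, 0, -1], "gripper": 0}
    - {"offset": [-49.9, -20.9, 4.4], "rot": [0, 0, -1], "gripper": 0}
    - {"offset": [-49.9, -20.9, 4.4], "rot": [0, 0, -1], "gripper": 0}
    - {"offset": [-49.9, -20.9, 4.4], "rot": [0, 0, -1], "gripper": 0}
    - {"offset": [-49.9, -20.9, 4.4], "rot": [0, 0, -1], "gripper": 0}

```text
time_s: 2.1
position: [0.4815, 0.1733, 0.3141]
tcp_rot: [[0.293, -0.956, 0.001], [-0.956, -0.293, -0.0], [0.001, -0.001, -1.0]]
force: [1.4, 0.3, -0.2]
opening: 1.002
```

```bash
python3 -c "
from h import *
for q in((.481,.325,.30),(.481,.325,.155)): print(rel(q,0,-72.5))
s=bot.read_state();print(s['position'],s['joint_positions'].round(1))"
```

```text
([-14.52, -4.39, 1.41], [-0.1, -0.0, -0.5])
([-14.53, -4.37, 15.91], [-0.1, -0.0, -0.5])
[0.48153316 0.17327449 0.31413696] [ 7.3 19.9 96.7 -0.  63.4 80.3]
```

Call:
arm_command:
  targets:
    - {"offset": [-5, -1.5, 0.5], "rot": [0, 0, -0.5], "gripper": 0}
    - {"offset": [-10, -3, 1], "rot": [0, 0, -0.5], "gripper": 0}
    - {"offset": [-14.5, -4.4, 1.4], "rot": [0, 0, -0.5], "gripper": 0}
    - {"offset": [-14.5, -4.4, 3], "rot": [0, 0, -0.5], "gripper": 0}
    - {"offset": [-14.5, -4.4, 6], "rot": [0, 0, -0.5], "gripper": 0}
    - {"offset": [-14.5, -4.4, 10], "rot": [0, 0, -0.5], "gripper": 0.2}
    - {"offset": [-14.5, -4.4, 10], "rot": [0, 0, -0.5], "gripper": 0.2}

```text
time_s: 2.8
position: [0.4781, 0.3218, 0.2094]
tcp_rot: [[0.301, -0.953, -0.01], [-0.953, -0.301, -0.005], [0.001, 0.011, -1.0]]
force: [-0.8, -0.2, 0.3]
opening: 0.895
```

```bash
python3 -c "
from h import *
print(rel((.481,.325,.155),0,-72.5))
c=cap('scene');crop(c,320,200,440,340,4,'g1')
s=bot.read_state();print(s['position'],s['opening'])"
```

```text
([-0.23, -0.44, 5.43], [0.7, -0.1, 0.0])
[0.47968388 0.32242958 0.21194699] 0.8568385618262577
```

View pics/g1.png

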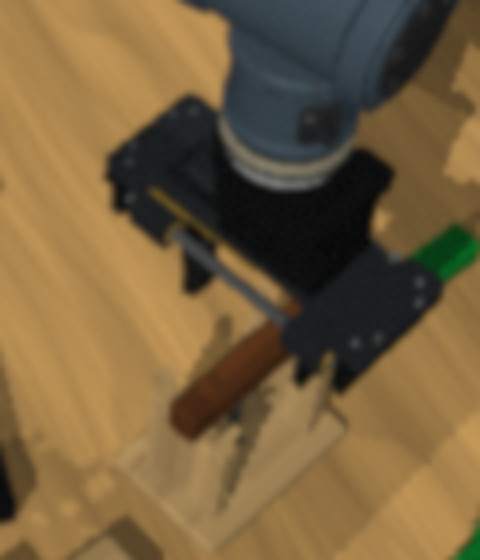

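g1: the open gripper is above the bar with its jaws across it, the bar's near end at crop (185,415) and a finger on each side. I'll descend and grip.

Call:
arm_command:
  targets:
    - {"offset": [-0.1, -0.2, 2.5], "rot": [0, 0, 0], "gripper": 0.2}
    - {"offset": [-0.1, -0.2, 4.5], "rot": [0, 0, 0], "gripper": 0.2}
    - {"offset": [-0.1, -0.2, 5.7], "rot": [0, 0, 0], "gripper": 0.2}
    - {"offset": [-0.1, -0.2, 5.7], "rot": [0, 0, 0], "gripper": 0.2}
    - {"offset": [-0.1, -0.2, 5.7], "rot": [0, 0, 0], "gripper": 0.5}
    - {"offset": [-0.1, -0.2, 5.7], "rot": [0, 0, 0], "gripper": 0.7}
    - {"offset": [-0.1, -0.2, 5.7], "rot": [0, 0, 0], "gripper": 0.9}
    - {"offset": [-0.1, -0.2, 5.7], "rot": [0, 0, 0], "gripper": 1}

```text
time_s: 3.65
position: [0.4825, 0.3252, 0.1579]
tcp_rot: [[0.302, -0.953, 0.001], [-0.953, -0.302, 0.001], [-0.0, -0.001, -1.0]]
force: [-0.1, -0.6, 0.5]
opening: 0.526
```

Call:
arm_command:
  targets:
    - {"offset": [0, 0, 0], "rot": [0, 0, 0], "gripper": 1}
    - {"offset": [0, 0, 0], "rot": [0, 0, 0], "gripper": 1}
    - {"offset": [0, 0, 0], "rot": [0, 0, 0], "gripper": 1}

```text
time_s: 3.95
position: [0.4821, 0.3252, 0.1572]
tcp_rot: [[0.301, -0.954, -0.0], [-0.954, -0.301, 0.0], [-0.0, -0.0, -1.0]]
force: [-0.1, -1.1, 1.8]
opening: 0.247
```

Call:
arm_command:
  targets:
    - {"offset": [0, 0, 0], "rot": [0, 0, 0], "gripper": 1}
    - {"offset": [0, 0, -3], "rot": [0, 0, 0], "gripper": 1}
    - {"offset": [0, 0, -6], "rot": [0, 0, 0], "gripper": 1}
    - {"offset": [0, 0, -10], "rot": [0, 0, 0], "gripper": 1}
    - {"offset": [0, 0, -14], "rot": [0, 0, 0], "gripper": 1}
    - {"offset": [0, 0, -14], "rot": [0, 0, 0], "gripper": 1}
    - {"offset": [0, 0, -14], "rot": [0, 0, 0], "gripper": 1}

```text
time_s: 4.65
position: [0.4821, 0.325, 0.2976]
tcp_rot: [[0.302, -0.953, 0.001], [-0.953, -0.302, 0.0], [0.0, -0.001, -1.0]]
force: [-1.3, 0.0, -2.3]
opening: 0.248
```

```bash
python3 -c "
from h import *
s=bot.read_state();print(s['time_s'],s['position'],s['opening'],s['force'])
p=s['position']
c=cap('scene')
tip=p+np.array([0,0,-.051-.002-.074]);n=np.array([-.301,.954,0])
q=proj(c,[tip,tip+n*.0105,tip-n*.0105]);print(q)
x,y=int(q[0,0]),int(q[0,1])
x0=min(x-35,640-75);crop(c,x0,y-55,x0+75,y+20,8,'g2');print([((u-np.array([x0,y-55]))*8).round() for u in q])
print('grip3',rel((.4,.2,.4),0,-76))"
```

```text
4.65 [0.48206705 0.32498212 0.29757417] 0.24756764468680845 [-1.33604904  0.03807615 -2.30524677]
[[382.72497469 276.20595304]
 [386.10403222 278.95498855]
 [379.37764495 273.4825763 ]]
[array([286., 442.]), array([313., 464.]), array([259., 420.])]
grip3 ([9.43, 11.53, -10.36], [0.1, -0.0, 3.6])
```

View pics/g2.png

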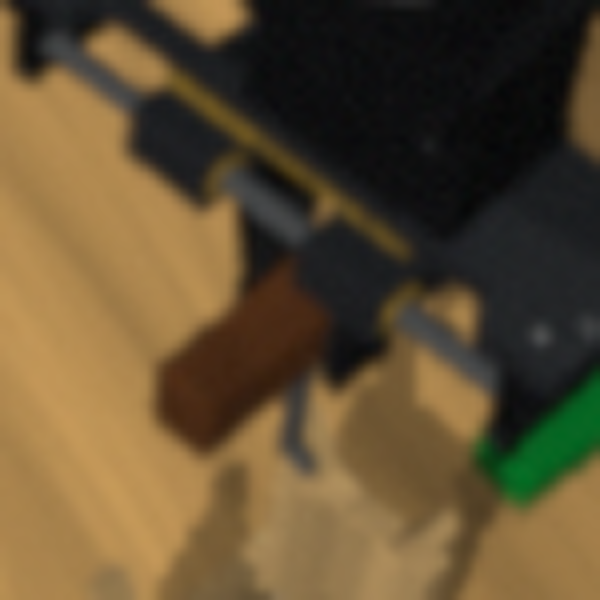

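g2: the steel shank ends at crop (290,445) and the toe reaches down-right to (312,468). That matches the +n prediction (313,464), so the toe is along −tool x at world 107°, nearly the spring's direction. I'll go above the ring next.

```bash
python3 -c "
from h import *
for q in((.525,.15,.29),(.5686,-.0182,.26),(.5686,-.0182,.212)): print(rel(q,0,-75.4))"
```

```text
([17.97, 1.1, 0.62], [0.1, -0.0, 3.0])
([35.32, 2.01, 3.63], [0.1, -0.0, 3.0])
([35.32, 1.99, 8.43], [0.1, -0.0, 3.0])
```

Call:
arm_command:
  targets:
    - {"offset": [4, 0.3, 0.6], "rot": [0, 0, 1], "gripper": 1}
    - {"offset": [8.5, 0.5, 0.6], "rot": [0, 0, 2], "gripper": 1}
    - {"offset": [13, 0.8, 0.6], "rot": [0, 0, 3], "gripper": 1}
    - {"offset": [18, 1.1, 0.6], "rot": [0, 0, 3], "gripper": 1}
    - {"offset": [22.5, 1.4, 1.5], "rot": [0, 0, 3], "gripper": 1}
    - {"offset": [27, 1.6, 2.5], "rot": [0, 0, 3], "gripper": 1}
    - {"offset": [31.5, 1.8, 3], "rot": [0, 0, 3], "gripper": 1}
    - {"offset": [35.3, 2, 3.6], "rot": [0, 0, 3], "gripper": 1}

```text
time_s: 5.5
position: [0.5687, -0.0197, 0.2583]
tcp_rot: [[0.25, -0.968, -0.005], [-0.968, -0.25, 0.001], [-0.002, 0.005, -1.0]]
force: [0.0, 1.0, -1.4]
opening: 0.25
```

Call:
arm_command:
  targets:
    - {"offset": [0, 0, 2], "rot": [0, 0, 0], "gripper": 1}
    - {"offset": [0, 0, 4.8], "rot": [0, 0, 0], "gripper": 1}
    - {"offset": [0, 0, 4.8], "rot": [0, 0, 0], "gripper": 1}
    - {"offset": [0, 0, 4.8], "rot": [0, 0, 0], "gripper": 1}

```text
time_s: 5.9
position: [0.5684, -0.0172, 0.2113]
tcp_rot: [[0.251, -0.968, -0.005], [-0.968, -0.251, 0.001], [-0.002, 0.005, -1.0]]
force: [-0.2, 0.6, -1.5]
opening: 0.252
```

```bash
python3 -c "
from h import *
s=bot.read_state();print(s['time_s'],s['position'],s['opening'],s['force'])
p=s['position']
print(rel((.5686,-.0182,.172),0,-75.4))
c=cap('scene')
tip=p+np.array([0,0,-.127]);s_=np.array([-.252,.968,0])
q=proj(c,[tip,tip+s_*.0105,(.5677,-.0148,.058)])
x,y=int(q[2,0]),int(q[2,1]);x0,y0=x-45,y-45;crop(c,x0,y0,x0+80,y0+70,8,'g3');print([((u-np.array([x0,y0]))*8).round() for u in q])"
```

```text
5.9 [ 0.56835231 -0.01722918  0.21131704] 0.2515842075366548 [-0.22439316  0.57301014 -1.47750412]
([0.11, -0.02, 3.93], [0.3, 0.1, -0.0])
[array([359., 313.]), array([377., 330.]), array([367., 364.])]
```

View pics/g3.png

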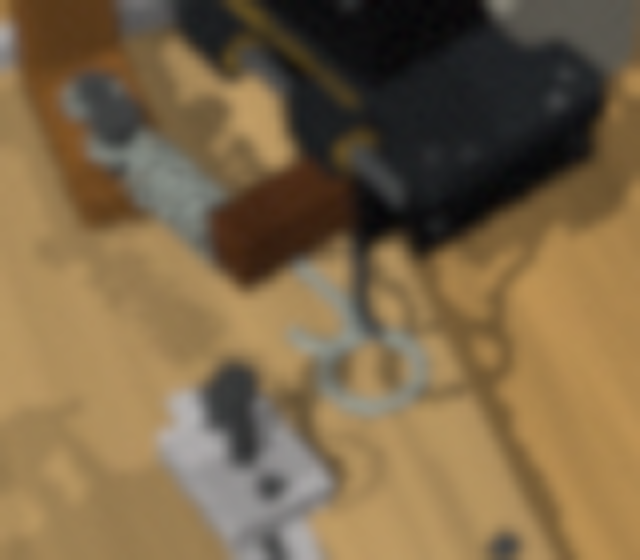

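g3: the toe is at crop (375,330), just over the ring, whose centre is about (372,370). That is within 1–2 mm of the prediction, so I'll descend with a 1 mm outward correction.

Call:
arm_command:
  targets:
    - {"offset": [0, 0, 1], "rot": [0, 0, 0], "gripper": 1}
    - {"offset": [0, 0, 2], "rot": [0, 0, 0], "gripper": 1}
    - {"offset": [0, 0, 3], "rot": [0, 0, 0], "gripper": 1}
    - {"offset": [0, 0, 4], "rot": [0, 0, 0], "gripper": 1}
    - {"offset": [0, 0, 4], "rot": [0, 0, 0], "gripper": 1}
    - {"offset": [0, 0, 4], "rot": [0, 0, 0], "gripper": 1}

```text
time_s: 6.55
position: [0.5695, -0.0175, 0.1727]
tcp_rot: [[0.251, -0.968, -0.001], [-0.968, -0.251, 0.0], [-0.0, 0.001, -1.0]]
force: [-0.1, 0.6, -2.7]
opening: 0.249
```

```bash
python3 -c "
from h import *
s=bot.read_state();print(s['time_s'],s['position'],s['opening'],s['force'])
c=cap('scene')
x,y=proj(c,[(.5677,-.0148,.058)])[0].astype(int);x0,y0=x-45,y-45
f=lambda u,z:at_z(c,unc(u,x0,y0,8),z).round(4)
print('post head top',f((234,378),.076),'pivot',f((108,98),.074),'ring',f((372,370),.058))
p=s['position']-[0,0,.127]
for d in(.0145,.02):
  t=np.array([-.252,.968,0]);print(d,rel(s['position']+d*t,0))"
```

```text
6.55 [ 0.56946962 -0.01747076  0.17270447] 0.2489895186887016 [-0.09804731  0.62919181 -2.69667395]
post head top [ 0.6191 -0.0173  0.076 ] pivot [ 0.6093 -0.1725  0.074 ] ring [ 0.5676 -0.0136  0.058 ]
0.0145 ([-1.47, 0.03, 0.04], [0.0, 0.0, 0.0])
0.02 ([-2.02, 0.03, 0.04], [0.0, 0.0, 0.0])
```

Call:
arm_command:
  targets:
    - {"offset": [-0.8, 0, 0.1], "rot": [0, 0, 0], "gripper": 1}
    - {"offset": [-1.5, 0, 0.1], "rot": [0, 0, 0], "gripper": 1}
    - {"offset": [-2.2, 0, 0.1], "rot": [0, 0, 0], "gripper": 1}
    - {"offset": [-3, 0, 0.1], "rot": [0, 0, 0], "gripper": 1}
    - {"offset": [-3, 0, 0.1], "rot": [0, 0, 0], "gripper": 1}
    - {"offset": [-3, 0, 0.1], "rot": [0, 0, 0], "gripper": 1}

```text
time_s: 7.2
position: [0.5626, 0.0113, 0.1725]
tcp_rot: [[0.252, -0.968, 0.002], [-0.968, -0.252, -0.001], [0.002, -0.001, -1.0]]
force: [1.0, -5.1, -2.0]
opening: 0.248
```

```bash
python3 -c "
from h import *
s=bot.read_state();print(s['time_s'],s['position'],s['opening'],s['force'])
v=s['position'][:2]-[.6075,-.1675];print(np.hypot(*v),np.degrees(np.arctan2(v[1],v[0])))
R=.2127
for a in(104.6,):
  t=np.radians(a);print(a,rel((.6075+R*np.cos(t),-.1675+R*np.sin(t),.172),0,a-180))"
```

```text
7.2 [0.56261839 0.01129192 0.17250687] 0.24801505879049526 [ 0.97736738 -5.12682531 -1.96692526]
0.18433911786591128 104.09161409152857
104.6 ([-2.84, 0.16, 0.05], [-0.1, -0.1, 0.0])
```

The spring is engaged: about 5 N back toward the pivot, where about 4.3 N is expected. I'll stretch to the mouth radius.

Call:
arm_command:
  targets:
    - {"offset": [-0.7, 0.1, 0], "rot": [0, 0, 0], "gripper": 1}
    - {"offset": [-1.4, 0.1, 0], "rot": [0, 0, 0], "gripper": 1}
    - {"offset": [-2.1, 0.1, 0], "rot": [0, 0, 0], "gripper": 1}
    - {"offset": [-2.8, 0.1, 0], "rot": [0, 0, 0], "gripper": 1}
    - {"offset": [-2.8, 0.1, 0], "rot": [0, 0, 0], "gripper": 1}
    - {"offset": [-2.8, 0.1, 0], "rot": [0, 0, 0], "gripper": 1}

```text
time_s: 7.8
position: [0.5555, 0.0368, 0.1726]
tcp_rot: [[0.252, -0.968, 0.003], [-0.968, -0.253, -0.003], [0.004, -0.002, -1.0]]
force: [1.8, -7.6, -1.5]
opening: 0.248
```

```bash
cat > arc.py <<'E'
from h import *
import sys
s=bot.read_state();print(s['time_s'],s['position'],s['opening'],s['force'])
v=s['position'][:2]-[.6075,-.1675];print('r',np.hypot(*v),'ang',np.degrees(np.arctan2(v[1],v[0])),'yawx',np.degrees(np.arctan2(s['tcp_rot'][1,0],s['tcp_rot'][0,0]))+180)
for k in sys.argv[1:]:
  R,a=map(float,k.split(','));t=np.radians(a);print(k,rel((.6075+R*np.cos(t),-.1675+R*np.sin(t),.172),0,a-180))
E
python3 arc.py .2127,102 .2127,99 .2127,96 .2127,93 .2127,90 .2127,87
```

```text
7.8 [0.55547454 0.03675228 0.17259534] 0.2478709847965054 [ 1.78485883 -7.61274425 -1.4598354 ]
r 0.21077391065822307 ang 104.2900457704949 yawx 104.62499784973446
.2127,102 ([-0.17, -0.85, 0.06], [-0.1, -0.2, 2.6])
.2127,99 ([-0.09, -1.96, 0.06], [-0.2, -0.2, 5.6])
.2127,96 ([0.05, -3.07, 0.07], [-0.2, -0.2, 8.6])
.2127,93 ([0.24, -4.16, 0.07], [-0.2, -0.2, 11.6])
.2127,90 ([0.5, -5.25, 0.07], [-0.2, -0.2, 14.6])
.2127,87 ([0.81, -6.32, 0.08], [-0.2, -0.2, 17.6])
```

Force 8.4 N corresponds to about 42 mm of stretch, which agrees with the geometry. I'll swing to 93°, just short of the post, and look there.

Call:
arm_command:
  targets:
    - {"offset": [-0.2, -0.9, 0], "rot": [0, 0, 2.6], "gripper": 1}
    - {"offset": [-0.1, -2, 0], "rot": [0, 0, 5.6], "gripper": 1}
    - {"offset": [0, -3.1, 0], "rot": [0, 0, 8.6], "gripper": 1}
    - {"offset": [0.2, -4.2, 0], "rot": [0, 0, 11.6], "gripper": 1}
    - {"offset": [0.2, -4.2, 0], "rot": [0, 0, 11.6], "gripper": 1}
    - {"offset": [0.2, -4.2, 0], "rot": [0, 0, 11.6], "gripper": 1}

```text
time_s: 8.4
position: [0.5957, 0.0448, 0.1721]
tcp_rot: [[0.052, -0.999, 0.0], [-0.999, -0.052, -0.004], [0.004, 0.0, -1.0]]
force: [0.5, -7.3, -1.9]
opening: 0.255
```

```bash
python3 arc.py .2127,90 .2127,87 .2127,85.5 .2127,84.4; python3 -c "
from h import *
c=cap('scene');x0,y0=235,170;crop(c,x0,y0,x0+95,y0+75,8,'g4')
pv=np.array([.6075,-.1675,.058]);v=bot.read_state()['position']-pv;v[2]=0;r=np.hypot(*v);u=v/r
q=proj(c,[pv+u*(r-.039),pv+u*(r-.063),pv+u*(r-.011),(.6192,-.0183,.058),(.6192,-.0183,.076)]);print(((q-[x0,y0])*8).round())"
```

```text
8.4 [0.59573263 0.04480349 0.17206026] 0.2545987886382456 [ 0.4857039  -7.29202827 -1.93340948]
r 0.2126293589350382 ang 93.17249468759373 yawx 93.00348890602038
.2127,90 ([0.02, -1.18, 0.01], [0.0, -0.2, 3.0])
.2127,87 ([0.11, -2.29, 0.01], [-0.0, -0.2, 6.0])
.2127,85.5 ([0.17, -2.84, 0.01], [-0.0, -0.2, 7.5])
.2127,84.4 ([0.23, -3.24, 0.01], [-0.0, -0.2, 8.6])Traceback (most recent call last):
  File "<string>", line 4, in <module>
    pv=np.array([.6075,-.1675,.058]);v=bot.read_state()['position']-pv;v[2]=0;r=np.hypot(*v);u=v/r
                                                                                ~~~~~~~~^^^^
TypeError: return arrays must be of ArrayType
```

View pics/g4.png

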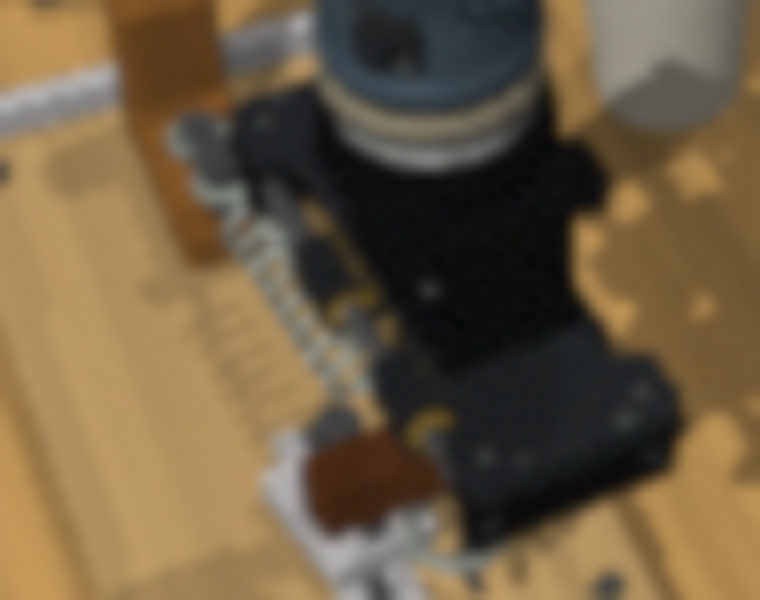

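g4: the spring is stretched taut from the pivot (200,140) toward the post head (332,428), and the puller bar hides the hook. I'll swing in slowly and watch the lateral force.

Call:
arm_command:
  targets:
    - {"offset": [0, -0.6, 0], "rot": [0, 0, 1.5], "gripper": 1}
    - {"offset": [0, -1.2, 0], "rot": [0, 0, 3], "gripper": 1}
    - {"offset": [0.1, -1.7, 0], "rot": [0, 0, 4.5], "gripper": 1}
    - {"offset": [0.1, -2.3, 0], "rot": [0, 0, 6], "gripper": 1}
    - {"offset": [0.1, -2.3, 0], "rot": [0, 0, 6], "gripper": 1}

```text
time_s: 8.95
position: [0.6186, 0.0448, 0.1719]
tcp_rot: [[-0.053, -0.999, -0.001], [-0.999, 0.053, -0.004], [0.004, 0.001, -1.0]]
force: [-0.2, -8.0, -2.5]
opening: 0.252
```

```bash
python3 arc.py .2127,85.5 .2127,84.5 .2127,83.5
```

```text
8.95 [0.61859261 0.0447864  0.17192527] 0.2521761222811951 [-0.17887256 -7.99050105 -2.45167978]
r 0.2125760128806629 ang 87.00884289005748 yawx 86.97032859748501
.2127,85.5 ([-0.01, -0.56, -0.01], [0.0, -0.2, 1.5])
.2127,84.5 ([0.01, -0.93, -0.01], [0.0, -0.2, 2.5])
.2127,83.5 ([0.03, -1.3, -0.01], [0.0, -0.2, 3.5])
```

Call:
arm_command:
  targets:
    - {"offset": [0, -0.3, 0], "rot": [0, 0, 0.8], "gripper": 1}
    - {"offset": [0, -0.6, 0], "rot": [0, 0, 1.5], "gripper": 1}
    - {"offset": [0, -0.9, 0], "rot": [0, 0, 2.5], "gripper": 1}
    - {"offset": [0, -0.9, 0], "rot": [0, 0, 2.5], "gripper": 1}
    - {"offset": [0, -0.9, 0], "rot": [0, 0, 2.5], "gripper": 1}

```text
time_s: 9.45
position: [0.6264, 0.0444, 0.1717]
tcp_rot: [[-0.096, -0.995, -0.003], [-0.995, 0.096, -0.004], [0.004, 0.003, -1.0]]
force: [0.3, -7.6, -2.5]
opening: 0.25
```

```bash
python3 arc.py .2127,84 .2127,83.5 .2127,82.5
```

```text
9.45 [0.62643792 0.04436216 0.17168871] 0.25044351531080083 [ 0.29257665 -7.64953129 -2.5125185 ]
r 0.21270688811093552 ang 84.89202368314912 yawx 84.49797667412338
.2127,84 ([0.0, -0.33, -0.03], [0.1, -0.2, 0.5])
.2127,83.5 ([0.0, -0.52, -0.03], [0.1, -0.2, 1.0])
.2127,82.5 ([0.01, -0.89, -0.03], [0.1, -0.2, 2.0])
```

Call:
arm_command:
  targets:
    - {"offset": [0, -0.3, 0], "rot": [0, 0, 0.5], "gripper": 1}
    - {"offset": [0, -0.5, 0], "rot": [0, 0, 0.5], "gripper": 1}
    - {"offset": [0, -0.5, 0], "rot": [0, 0, 0.5], "gripper": 1}

```text
time_s: 9.75
position: [0.6306, 0.044, 0.1715]
tcp_rot: [[-0.105, -0.995, -0.005], [-0.995, 0.105, -0.004], [0.004, 0.005, -1.0]]
force: [-3.0, -7.8, -1.4]
opening: 0.252
```

```bash
python3 arc.py .2027,84.5 .195,85 .1887,85.5 .1847,85.5 .18,85.5
```

```text
9.75 [0.63064606 0.0439742  0.17145886] 0.25157417801635296 [-3.04993857 -7.79211487 -1.40599154]
r 0.21273711334496787 ang 83.75378291270587 yawx 84.00035520009456
.2027,84.5 ([1.0, 0.27, -0.05], [0.3, -0.2, -0.5])
.195,85 ([1.78, 0.43, -0.04], [0.3, -0.2, -1.0])
.1887,85.5 ([2.41, 0.59, -0.04], [0.3, -0.2, -1.5])
.1847,85.5 ([2.81, 0.58, -0.04], [0.3, -0.2, -1.5])
.18,85.5 ([3.28, 0.56, -0.04], [0.3, -0.2, -1.5])
```

Lateral −3 N: the wire has stopped on the post, so the post is in the mouth. I'll let the spring draw back onto it.

Call:
arm_command:
  targets:
    - {"offset": [0.4, 0.1, 0], "rot": [0, 0, -0.2], "gripper": 1}
    - {"offset": [0.8, 0.2, 0], "rot": [0, 0, -0.5], "gripper": 1}
    - {"offset": [1.2, 0.3, 0], "rot": [0, 0, -0.7], "gripper": 1}
    - {"offset": [1.6, 0.4, 0], "rot": [0, 0, -1], "gripper": 1}
    - {"offset": [2, 0.5, 0], "rot": [0, 0, -1.2], "gripper": 1}
    - {"offset": [2, 0.5, 0], "rot": [0, 0, -1.2], "gripper": 1}

```text
time_s: 10.35
position: [0.6242, 0.0251, 0.1717]
tcp_rot: [[-0.085, -0.996, -0.003], [-0.996, 0.085, -0.002], [0.002, 0.003, -1.0]]
force: [0.9, -4.5, -2.4]
opening: 0.252
```

```bash
python3 arc.py .1887,85.5 .1837,85.5 .1757,85.5
```

```text
10.35 [0.62419384 0.02509711 0.17174074] 0.2523970476512474 [ 0.91069941 -4.52607774 -2.38721543]
r 0.19331924338300122 ang 85.04612370757793 yawx 85.13000632835441
.1887,85.5 ([0.46, 0.15, -0.02], [0.1, -0.1, -0.4])
.1837,85.5 ([0.96, 0.15, -0.02], [0.1, -0.1, -0.4])
.1757,85.5 ([1.76, 0.14, -0.02], [0.1, -0.1, -0.4])
```

Call:
arm_command:
  targets:
    - {"offset": [0.3, 0.1, 0], "rot": [0, 0, -0.2], "gripper": 1}
    - {"offset": [0.6, 0.1, 0], "rot": [0, 0, -0.4], "gripper": 1}
    - {"offset": [0.9, 0.1, 0], "rot": [0, 0, -0.4], "gripper": 1}
    - {"offset": [1, 0.1, 0], "rot": [0, 0, -0.4], "gripper": 1}
    - {"offset": [1, 0.1, 0], "rot": [0, 0, -0.4], "gripper": 1}

```text
time_s: 10.85
position: [0.6231, 0.0175, 0.172]
tcp_rot: [[-0.078, -0.997, -0.001], [-0.997, 0.078, 0.001], [-0.001, 0.001, -1.0]]
force: [0.2, 0.7, -2.3]
opening: 0.249
```

```bash
python3 arc.py .1757,85.5 .1737,85.5 .1717,85.5
```

```text
10.85 [0.62305109 0.01754236 0.17201564] 0.24910541758619617 [ 0.21286132  0.74107195 -2.26951761]
r 0.18569467645598361 ang 85.19610997673594 yawx 85.52947705699425
.1757,85.5 ([1.0, 0.1, 0.0], [0.0, 0.1, 0.0])
.1737,85.5 ([1.2, 0.1, 0.0], [0.0, 0.1, 0.0])
.1717,85.5 ([1.4, 0.1, -0.0], [0.0, 0.1, 0.0])
```

The spring force is gone below r ≈ 0.189, as expected when seated. I'll centre the puller in the ring and lift out.

Call:
arm_command:
  targets:
    - {"offset": [0.4, 0, 0], "rot": [0, 0, 0], "gripper": 1}
    - {"offset": [0.8, 0.1, 0], "rot": [0, 0, 0], "gripper": 1}
    - {"offset": [1.1, 0.1, 0], "rot": [0, 0, 0], "gripper": 1}
    - {"offset": [1.1, 0.1, 0], "rot": [0, 0, 0], "gripper": 1}
    - {"offset": [1.1, 0.1, 0], "rot": [0, 0, 0], "gripper": 1}

```text
time_s: 11.35
position: [0.6214, 0.0059, 0.1722]
tcp_rot: [[-0.078, -0.997, 0.0], [-0.997, 0.078, 0.0], [-0.0, -0.0, -1.0]]
force: [0.8, 0.7, -2.3]
opening: 0.251
```

```bash
python3 arc.py .1742,85.4
```

```text
11.35 [0.62143779 0.00591837 0.1721606 ] 0.25119956606107485 [ 0.81337745  0.73844188 -2.28638213]
r 0.17397756680399473 ang 85.40496508914205 yawx 85.52754732543978
.1742,85.4 ([-0.02, -0.0, 0.02], [-0.0, 0.0, 0.1])
```

Call:
arm_command:
  targets:
    - {"offset": [0, 0, -0.8], "rot": [0, 0, 0], "gripper": 1}
    - {"offset": [0, 0, -1.6], "rot": [0, 0, 0], "gripper": 1}
    - {"offset": [0, 0, -2.4], "rot": [0, 0, 0], "gripper": 1}
    - {"offset": [0, 0, -4], "rot": [0, 0, 0], "gripper": 1}
    - {"offset": [0, 0, -8], "rot": [0, 0, 0], "gripper": 1}
    - {"offset": [0, 0, -12.5], "rot": [0, 0, 0], "gripper": 1}
    - {"offset": [0, 0, -12.5], "rot": [0, 0, 0], "gripper": 1}

```text
time_s: 12.05
position: [0.6252, 0.0057, 0.3054]
tcp_rot: [[-0.077, -0.997, 0.016], [-0.997, 0.077, -0.003], [0.001, -0.016, -1.0]]
force: [1.0, -0.3, -2.0]
opening: 0.25
```

```bash
python3 -c "
from h import *
s=bot.read_state();print(s['time_s'],s['position'],s['opening'],s['force'])
for q in((.6,.06,.30),(.525,.18,.30),(.4821,.325,.30)): print(rel(q,0,-72.5))"
```

```text
12.05 [0.62523455 0.00570751 0.30537021] 0.2500759072627996 [ 1.00811707 -0.27841616 -1.97693496]
([-5.22, 2.94, 0.48], [-0.9, -0.3, -21.9])
([-16.6, 11.35, 0.33], [-0.9, -0.3, -21.9])
([-30.73, 16.74, 0.22], [-0.9, -0.3, -21.9])
```

Call:
arm_command:
  targets:
    - {"offset": [-4, 2.3, 0.4], "rot": [0, 0, -5], "gripper": 1}
    - {"offset": [-8, 4.6, 0.4], "rot": [0, 0, -10], "gripper": 1}
    - {"offset": [-12, 7, 0.4], "rot": [0, 0, -15], "gripper": 1}
    - {"offset": [-16.5, 9.5, 0.3], "rot": [0, 0, -20], "gripper": 1}
    - {"offset": [-21, 12, 0.3], "rot": [0, 0, -21.9], "gripper": 1}
    - {"offset": [-26, 14.5, 0.3], "rot": [0, 0, -21.9], "gripper": 1}
    - {"offset": [-30.7, 16.7, 0.3], "rot": [0, 0, -21.9], "gripper": 1}
    - {"offset": [-30.7, 16.7, 0.3], "rot": [0, 0, -21.9], "gripper": 1}

```text
time_s: 12.85
position: [0.4758, 0.3294, 0.2943]
tcp_rot: [[0.305, -0.952, -0.001], [-0.952, -0.305, 0.002], [-0.002, 0.0, -1.0]]
force: [-0.1, -0.7, -1.3]
opening: 0.251
```

Call:
arm_command:
  targets:
    - {"offset": [0, 0, 0], "rot": [0, 0, 0], "gripper": 1}
    - {"offset": [0, 0, 0], "rot": [0, 0, 0], "gripper": 1}
    - {"offset": [0, 0, 0], "rot": [0, 0, 0], "gripper": 1}

```text
time_s: 13.15
position: [0.4795, 0.3236, 0.2941]
tcp_rot: [[0.298, -0.955, -0.0], [-0.955, -0.298, -0.001], [0.001, 0.0, -1.0]]
force: [0.2, -0.3, -2.4]
opening: 0.254
```

```bash
python3 -c "
from h import *
s=bot.read_state();print(s['time_s'],s['position'],s['opening'],s['force'])
for q in((.4821,.3251,.18),(.4821,.3251,.1575)): print(rel(q,0,-72.5))
c=cap('scene');x0,y0=245,180;
A=c['frame'][180:255,245:320]
p=s['position'];n=np.array([-.301,.954,0]);tip=p-[0,0,.127]
q=proj(c,[tip,tip+n*.0105]);X,Y=int(q[0,0])-35,int(q[0,1])-50
B=c['frame'][Y:Y+75,X:X+75];print(((q-[X,Y])*5).round())
cv2.imwrite('pics/g5.png',cv2.resize(np.hstack([A,B])[:,:,::-1],None,fx=5,fy=5,interpolation=cv2.INTER_CUBIC))"
```

```text
13.15 [0.47947327 0.32362171 0.29407564] 0.2537043898995267 [ 0.20538912 -0.31746363 -2.38552885]
([-0.07, -0.3, 11.41], [0.0, -0.0, -0.2])
([-0.07, -0.3, 13.66], [0.0, -0.0, -0.2])
[[176. 251.]
 [193. 265.]]
```

View pics/g5.png

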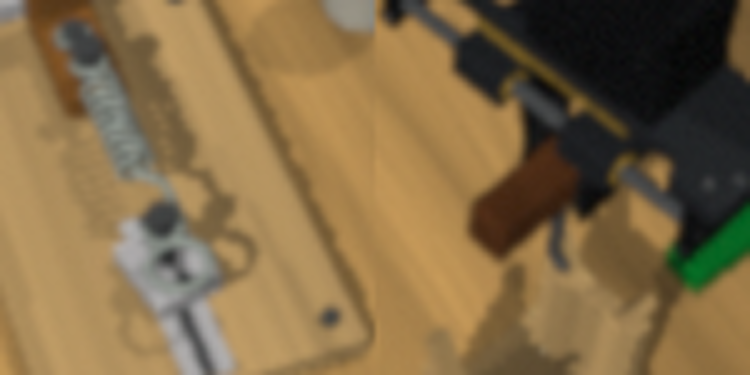

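g5: on the left, the spring runs straight from the pivot (80,40) to the post head (160,217), with hook and ring on the post side, so it is seated. On the right, the puller is still gripped as before, with its toe at (565,267) against a predicted (568,265). I'll hang it back now.

Call:
arm_command:
  targets:
    - {"offset": [-0.1, -0.3, 4], "rot": [0, 0, 0], "gripper": 1}
    - {"offset": [-0.1, -0.3, 8], "rot": [0, 0, 0], "gripper": 1}
    - {"offset": [-0.1, -0.3, 10], "rot": [0, 0, 0], "gripper": 1}
    - {"offset": [-0.1, -0.3, 11.4], "rot": [0, 0, 0], "gripper": 1}
    - {"offset": [-0.1, -0.3, 11.4], "rot": [0, 0, 0], "gripper": 1}
    - {"offset": [-0.1, -0.3, 11.4], "rot": [0, 0, 0], "gripper": 1}

```text
time_s: 13.8
position: [0.4823, 0.3267, 0.1808]
tcp_rot: [[0.299, -0.954, 0.001], [-0.954, -0.299, 0.001], [-0.0, -0.001, -1.0]]
force: [1.2, -0.3, -1.9]
opening: 0.254
```

```bash
python3 -c "
from h import *
s=bot.read_state();print(s['time_s'],s['position'],s['opening'],s['force'])
for q in((.4821,.3251,.1575),): print(rel(q,0,-72.5))"
```

```text
13.8 [0.48234151 0.32667122 0.18080064] 0.2539085706047162 [ 1.19859391 -0.2692977  -1.88427984]
([0.14, 0.07, 2.33], [-0.1, 0.0, -0.1])
```

Call:
arm_command:
  targets:
    - {"offset": [0.1, 0, 0.8], "rot": [0, 0, 0], "gripper": 1}
    - {"offset": [0.1, 0, 1.5], "rot": [0, 0, 0], "gripper": 1}
    - {"offset": [0.1, 0, 2], "rot": [0, 0, 0], "gripper": 1}
    - {"offset": [0.1, 0, 2.3], "rot": [0, 0, 0], "gripper": 1}
    - {"offset": [0.1, 0, 2.3], "rot": [0, 0, 0], "gripper": 1}
    - {"offset": [0.1, 0, 2.3], "rot": [0, 0, 0], "gripper": 1}

```text
time_s: 14.4
position: [0.4817, 0.3261, 0.1572]
tcp_rot: [[0.3, -0.954, 0.0], [-0.954, -0.3, 0.0], [-0.0, -0.0, -1.0]]
force: [0.1, 0.6, -0.8]
opening: 0.251
```

Call:
arm_command:
  targets:
    - {"offset": [0, 0, 0.1], "rot": [0, 0, 0], "gripper": 1}
    - {"offset": [0, 0, 0.1], "rot": [0, 0, 0], "gripper": 0.6}
    - {"offset": [0, 0, 0.1], "rot": [0, 0, 0], "gripper": 0.3}
    - {"offset": [0, 0, 0.1], "rot": [0, 0, 0], "gripper": 0.2}
    - {"offset": [0, 0, 0.1], "rot": [0, 0, 0], "gripper": 0.2}
    - {"offset": [0, 0, 0.1], "rot": [0, 0, 0], "gripper": 0.2}

```text
time_s: 15.0
position: [0.4816, 0.326, 0.156]
tcp_rot: [[0.3, -0.954, -0.0], [-0.954, -0.3, -0.0], [0.0, 0.0, -1.0]]
force: [-0.5, 0.1, 0.9]
opening: 0.618
```

Call:
arm_command:
  targets:
    - {"offset": [0, 0, -2], "rot": [0, 0, 0], "gripper": 0.2}
    - {"offset": [0, 0, -6], "rot": [0, 0, 0], "gripper": 0.2}
    - {"offset": [0, 0, -10], "rot": [0, 0, 0], "gripper": 0.2}
    - {"offset": [0, 0, -15], "rot": [0, 0, 0], "gripper": 0.2}
    - {"offset": [14, 4, -15], "rot": [0, 0, 0], "gripper": 0.2}
    - {"offset": [18, 5, -15], "rot": [0, 0, 0], "gripper": 0.2}
    - {"offset": [18, 5, -15], "rot": [0, 0, 0], "gripper": 0.2}
    - {"offset": [18, 5, -15], "rot": [0, 0, 0], "gripper": 0.2}

```text
time_s: 15.8
position: [0.4875, 0.137, 0.3063]
tcp_rot: [[0.299, -0.954, 0.0], [-0.954, -0.299, -0.001], [0.001, 0.0, -1.0]]
force: [0.8, 0.6, -0.3]
opening: 0.801
```

```bash
python3 fit.py; python3 -c "
from h import *
c=cap('scene');cv2.imwrite('pics/g6.png',cv2.resize(c['frame'][130:350,230:430,::-1],None,fx=2.7,fy=2.7,interpolation=cv2.INTER_CUBIC))"
```

```text
(1, 1) 262.02765 401.05695 [0.4839 0.326  0.3486] 20.0 [np.float32(75.721725), np.float32(112.813675)]
(1, 0) 262.02765 401.05695 [0.4852 0.3268 0.2947] 16.9 [np.float32(74.74672), np.float32(118.12909)]
(0, 1) 262.02765 401.05695 [0.4792 0.3249 0.3408] 19.5 [np.float32(92.24701), np.float32(101.9671)]
15.9 [0.4880734  0.13547383 0.30623147] [ 2.9 20.1 97.9 -0.1 62.  75.8]
```

View pics/g6.png

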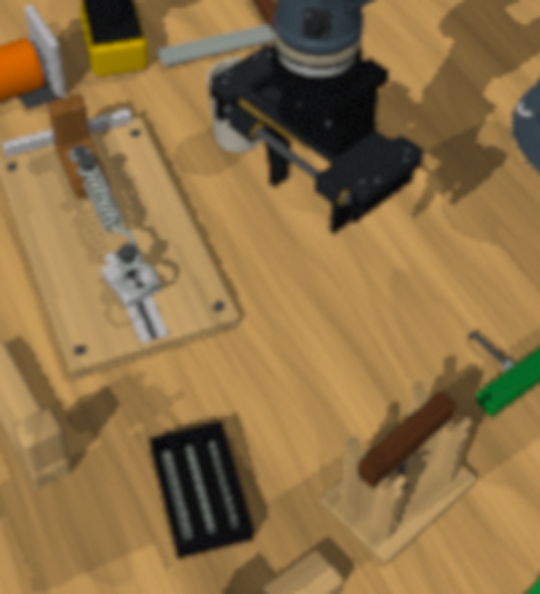

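g6: the puller hangs level in its cradle (bar from (370,470) to (445,405)). The spring is hooked on the post at (127,258), and the tray, cup and drill stand where they were. Handing in.

```bash
python3 -c "
from h import *
print(ticket.hand_in())"
```

```text
the job is handed in; nothing more can be done
None
```

The spring is hooked on the anchor post and the puller is back in its cradle, upright. I handed the job in at about 16 s of the 72 s. The hand-in reports no verdict.

- **Spring:** I caught the ring with the puller and stretched the spring to about 44 mm, well under the 70 mm limit. Then I swung it in until the wire met the post (about 3 N sideways) and let it back. The pull on the puller disappeared just below the radius where the hook should seat. The last pictures show the spring running straight from the pivot stud to the post. The hook itself lies partly under the post's head, so I judged the seating mainly from that loss of force.
- **Puller:** A fit to both cameras put the bar within about 3 mm and 2° of its starting pose. The two cameras disagree with each other by about 6 mm and 3°, much as they did at the start. The toe still pointed the same way just before I lowered it.
- **Bystanders:** In the last view the bit tray, cup and drill appear where they were, though the gripper partly hides the cup. I did not measure their positions. The highest force I read was about 8.5 N.

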